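Gauge the label printer's head gap and press on its knob

TASK

Take the flat gap gauge from its wooden stand, slide its blade down into the slot on the label printer's deck until the shoulder rests on the deck, and leave it standing there. Then pick up the loose black knob with the nose, turn it so that its flat (on the nose side) matches the flat of the D-shaft, push it down the shaft fully home against the spring washer, and finish still holding the knob and keeping it pressed down. Leave the other things on the counter where they are.

Things in the scene. Friction and masses are not known exactly. Their poses are not given: they have to be found in the camera images.
- printer: Label printer fixed on the counter: grey service deck 160 (x) by 190 mm (y), its top 90 mm above the counter; origin at counter level under the deck's centre. Black roll housing 145 mm high on its +y side (own y 95 to 210 mm). The deck bears the gap slot and, 90 mm from it in +y, the D-shaft with its spring washer.
- slot (a point): Middle of the gap slot's mouth, level with the deck top. Opening 7.5 mm along own x, 26.5 mm along own y, 42 mm deep, straight down, with a small chamfer. Axes are the printer's; z up.
- gauge: Gap gauge, upright in the stand: steel blade 5 (own x) x 24 (y) x 35 mm long, tip tapered, under an aluminium handle 14 (x) x 40 (y) x 45 mm tall. Origin: middle of the blade tip, z up; shoulder (handle's underside) at z = 35, top at 80 mm. Same after a half turn. Home: shoulder on the deck, tip 35 mm below the slot mouth. About 90 g.
- stand: Wooden block fixed to the counter, 70 (x) x 80 (y) x 45 mm high; the gauge stands in its central slot, 35 mm deep, shoulder on its top. Origin at the centre of its underside; the gauge's axes start parallel to its own.
- knob: Loose black knob, upright on the counter, about 50 g. Origin on its axis at the underside. Round body 39 mm across, z 0 to 22 mm; on it a bar grip 34 (own x) x 12 mm (y), z 22 to 48; a pointed nose on the bar's +x end reaches x = 27 mm (z 22 to 36). D bore from below, 18 mm deep, 18.4 mm across, its flat 4.7 mm from the axis on the +x (nose) side.
- knob_nose (a point): Tip of the knob's nose, at x = 27 mm, z = 30 mm in the knob's frame.
- shaft_tip (a point): Top centre of the upright steel D-shaft, 21.5 mm above the deck. 16 mm across, flat 3.5 mm from the axis on own +x side, top 2.5 mm tapered; stiff to turn (0.25 N m). The knob goes on when its +x (nose) lies along this +x within 0.15 rad; clearance 1.2 mm all round. The knob's origin meets the washer 11.5 mm below this point, is home 16.5 mm below.
- washer (a joint): Travel of the spring washer, a steel ring 34 mm across round the shaft's foot: 0 = up (top 10 mm above the deck), 0.005 m = fully pressed, on its stop. It pushes back with 4 N at first, 9 N fully pressed; let go, it lifts the knob again.
- label_roll: Bystander, leave alone: white paper label roll, 60 mm across, 50 mm high, standing on end; origin at the middle of its underside.
- tape_roll: Bystander, leave alone: cardboard-brown tape roll, 68 mm across, 18 mm high, lying flat; origin at the middle of its underside.
- jar: Bystander, leave alone: glass jar with lid, 60 mm across, 75 mm high; origin at the middle of its underside.
- screwdriver: Bystander, leave alone: screwdriver lying on the table, its long axis is x; origin at the middle of its underside as it lies.
- mug: Bystander, leave alone: white mug, 76 mm across, 90 mm high; origin at the middle of its underside.
- bulb_box: Bystander, leave alone: cardboard box, 70 x 130 x 90 mm; origin at the middle of its underside.

How it is judged:
By the outcome, as a careful person would: the job done as asked, in the order asked, and still so for the second after the job is handed in, while the arm keeps its last pose, push and grip.
It also fails if it takes over 58 s, if anything falls off the work surface, if the arm or the gripper's body presses on something with over 40 N, if the wrist force passes 120 N, or if a joint passes its speed limit or range.

ROBOT

A 6-joint arm with a two-finger parallel gripper is mounted at the origin on the work surface. World frame = base frame: x ahead of the robot, y to its left, z up, the work surface at z = 0. Lengths are in m, angles in degrees, forces in N, time in s.
With the tool pointing down it reaches from about 0.375 to 0.75 m from the base axis. Payload 9 kg.
Tool frame: the origin (TCP) lies midway between the tips of the shut fingers; the grasp point (between the pads) lies 19 mm behind it (robot.hold_point_z is the distance from the TCP to the grasp point, in m); z points along the fingers, y is the line along which they close (so a half turn about z gives the same grasp; the last joint's range is limited). The gripper opens to 85 mm and grips with 20 to 120 N. Pads are 22 mm wide; open, the fingers measure 114 mm over their backs; the gripper's body (76 mm by 85 mm) begins 54 mm behind the grasp point. The pads swing forward as they close: fully open they stand 13 mm farther back than shut.
Start: joints at [60.865, 5.964, 5.575, 89.605, 0, 77.527], TCP at [0.172, 0.575, 0.231] pointing down, gripper open.
Joint ranges: [-171.21, 171.21], [-48.23, 106.86], [-62.78, 66.21], [-105.2, 120.99], [-86.42, 89.51], [-180, 180]. Speed limits (degrees/s): [127.2, 127.2, 147.25, 180, 180, 180].

INTERFACE

Orientations are given as [roll, pitch, yaw] about the fixed x, y, z axes, in that order (R = Rz(yaw) Ry(pitch) Rx(roll)).
In Python, from plant import robot, fingers, grab_frame, get_calibration, cut_out, mark_of gives the robot as it stands. Calls block until the motion is done:
- robot.move_pose(position, orientation): joint-space move of the TCP to a pose.
- robot.line_to(position, vel=0.15, rotation=None, guard=None): straight line of the TCP; rotation=None keeps the orientation; vel is the mean speed in m/s. With guard (N) it stops when the force on the tool has changed by that much, and returns True; else False.
- robot.goto_joints(angles): joint-space move.
- fingers.set_gripper(opening): finger opening in m; the grip force is fixed at half the most; returns when the fingers have stopped.
- robot.pause(seconds).
- robot.ik(position, orientation): joint angles nearest the present ones, or None.
- grab_frame(name): name is "scene" or "top"; returns the picture (400x640x3 uint8, blue, green, red); there is no depth.
- get_calibration(name): a dict with "vertical_fov" (degrees; the focal length in pixels is half the picture's height over the tangent of half this angle, whatever the lens; pixels are square), "cx", "cy" (the principal point, pixels), "k1" (the pictures are not rectified: a ray, as slopes to the right and down, at radius r is drawn at 1 + k1 r^2 times it, then the intrinsics apply), "rvec" (rotation vector, rad) and "tvec" (3), from world to camera coordinates, as OpenCV has them. Camera axes: x right, y down, z forward; pixel columns grow to the right and rows downward; lengths in m; the calibration is good to about 2 mm. A picture is of the moment at which its call begins. get_calibration takes no time and is no camera call.
A pose or a line that the arm cannot do raises robot.IKError and nothing moves.
- robot.job_done(): hands the job in; it is judged then, once.
Trained networks look in the newest picture that a camera, given by its name, has taken for a name from the list of things; names that differ only in an ending like _2 or _b are one class to them, and where a whole thing is asked for, a point or a joint stands for the part that bears it (a point fixed in the world has none). Each returns a list of dicts, best first, with "confidence" (0 to 1); they miss things now and then, are a little off and sometimes report something else, mostly with a low value. They report only what shows in the picture. A call takes as long as a camera call.
- cut_out(camera, target): "pixels" (400x640 bool, what is visible of it) and "uv" ([column, row] in pixels, amid what is visible of it).
- mark_of(camera, target): "uv" ([column, row] in pixels: a listed point, or the origin of a listed thing).
Readings, each from a call of its own:
- robot.get_time(): time.
- robot.get_q(): joint angles.
- robot.get_qvel(): joint speeds.
- robot.get_joint_torque(): joint torques, N m.
- robot.get_tool_pos(): TCP position.
- robot.get_tcp_rot(): TCP orientation.
- robot.get_ft_force(): force on the tool from outside, world axes, zero at the start.
- robot.get_torque(): the same for the moment, N m.
- robot.get_gripper_width(): finger opening in m.
- robot.get_gripper_force(): force on a finger pad.
Only numpy, scipy, OpenCV 4.12 (cv2) and the standard library are available. Lean on these libraries where they do the work, as an engineer would, in place of code of your own. Each camera call takes 0.05 s, during which the arm holds its last target. There are 200 camera calls.

## Working session

There is one attempt and no reset: what is moved stays moved. The work goes in short steps, each a Python script; the robot and the scene stay as the last script left them, time stands still between calls to the robot, and variables do not carry over. Pictures are saved under pics/ and viewed, at most 10 in all, crops included, and the job is handed in when it is done.

```bash
mkdir -p pics; ls
cat > h.py <<'E'
import numpy as np, cv2
from plant import robot, fingers, grab_frame, get_calibration, cut_out, mark_of
def cam(n):
    c=get_calibration(n); f=200/np.tan(np.radians(c["vertical_fov"]/2))
    return c,f,cv2.Rodrigues(np.array(c["rvec"],float))[0],np.array(c["tvec"],float).ravel()
def proj(n,P):
    c,f,R,t=cam(n); p=np.atleast_2d(P)@R.T+t; s=p[:,:2]/p[:,2:]
    s=s*(1+c["k1"]*(s**2).sum(1,keepdims=True)); return s*f+[c["cx"],c["cy"]]
def ray(n,uv):
    c,f,R,t=cam(n); d=(np.array(uv,float)-[c["cx"],c["cy"]])/f; s=d.copy()
    for _ in range(30): s=d/(1+c["k1"]*(s@s))
    return -R.T@t, R.T@np.r_[s,1]
def onz(n,uv,z):
    o,d=ray(n,uv); return o+d*(z-o[2])/d[2]
def tri(a,b):
    A=np.zeros((3,3));B=np.zeros(3);L=[]
    for n,uv in (("scene",a),("top",b)):
        o,d=ray(n,uv); d/=np.linalg.norm(d); M=np.eye(3)-np.outer(d,d);A+=M;B+=M@o;L.append((M,o))
    x=np.linalg.solve(A,B); return x,[np.linalg.norm(M@(x-o)) for M,o in L]
E
python3 - <<'E'
from h import *
np.set_printoptions(precision=4,suppress=True)
for n in("scene","top"):
    cv2.imwrite(f"pics/{n}0.png",grab_frame(n)); print(n,get_calibration(n),ray(n,[320,200])[0])
for t in["printer","slot","gauge","stand","knob","knob_nose","shaft_tip","label_roll","tape_roll","jar","mug","bulb_box","screwdriver"]:
    r={n:mark_of(n,t)[:2] for n in("scene","top")}
    print(t,[[(np.round(e["uv"],1).tolist(),round(e["confidence"],2)) for e in r[n]] for n in r], tri(r["scene"][0]["uv"],r["top"][0]["uv"]) if r["scene"] and r["top"] else "")
print(robot.get_time(),robot.get_tcp_rot(),robot.hold_point_z)
E
```

```text
pics
plant.py
scene {'vertical_fov': 46.644589841648106, 'cx': 312.52921065724126, 'cy': 209.49642224207577, 'k1': 0.04022789014878281, 'rvec': array([ 2.2489,  0.5982, -0.2647]), 'tvec': array([-0.4944, -0.1401,  1.6404])} [ 1.0785 -0.8853  1.004 ]
top {'vertical_fov': 49.44339403361199, 'cx': 323.88164673767227, 'cy': 201.78364242618835, 'k1': 0.007435355515135506, 'rvec': array([ 2.2188, -2.1744,  0.0752]), 'tvec': array([-0.029 ,  0.5729,  1.1391])} [ 0.5059 -0.0063  1.1708]
printer [[([327.2, 205.0], 0.55)], [([276.3, 205.7], 0.76), ([256.8, 200.2], 0.65)]] (array([ 0.5613,  0.1108, -0.0032]), [np.float64(4.230004724698452e-06), np.float64(4.230004724584517e-06)])
slot [[([319.8, 193.1], 0.94)], [([293.2, 207.2], 0.59)]] (array([0.5569, 0.0615, 0.0819]), [np.float64(0.0030009266389461413), np.float64(0.003000926638946038)])
gauge [[([263.3, 295.1], 0.77)], [([430.0, 197.9], 0.69)]] (array([ 0.5911, -0.3006,  0.0122]), [np.float64(0.0015025210578304), np.float64(0.0015025210578304099)])
stand [[([265.9, 301.2], 0.79)], [([427.7, 195.8], 0.56), ([294.4, 204.4], 0.46)]] (array([ 0.
[... 855 characters left out ...]
9006852910195), np.float64(0.002372900685291116)])
jar [[], [([162.7, 227.6], 0.78), ([467.4, 248.1], 0.67)]] 
mug [[([330.5, 285.1], 0.85)], [([386.2, 149.3], 0.57)]] (array([ 0.7241, -0.181 ,  0.0055]), [np.float64(0.004805567700146268), np.float64(0.004805567700146472)])
bulb_box [[([330.4, 202.4], 0.68), ([367.9, 250.9], 0.59)], [([323.8, 132.1], 0.88), ([427.8, 193.7], 0.22)]] (array([ 0.6899, -0.0352,  0.1878]), [np.float64(0.0395629658838704), np.float64(0.03956296588387055)])
screwdriver [[([247.3, 346.1], 0.88)], [([480.0, 177.0], 0.79)]] (array([ 0.6461, -0.4392,  0.0092]), [np.float64(0.003971806232101604), np.float64(0.003971806232101481)])
1.4 [179.9976   0.0001 163.3405] 0.0187
```

View pics/top0.png

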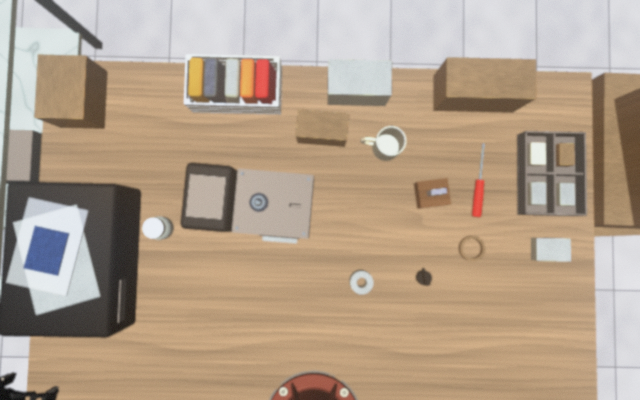

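View pics/scene0.png

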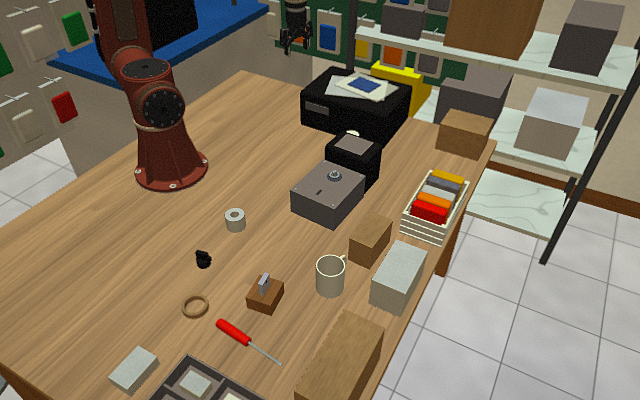

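Run:
```python
from h import *
A={n:np.mean([grab_frame(n).astype(float) for _ in range(8)],0) for n in("scene","top")}
np.savez("avg.npz",**A)
def crop(n,u,v,w,h,W,H): return cv2.resize(A[n][v:v+h,u:u+w].clip(0,255).astype(np.uint8),(W,H),interpolation=cv2.INTER_CUBIC)
a=np.hstack([crop("top",230,160,90,67,400,300),crop("top",410,172,50,37,400,300)])
b=np.hstack([crop("scene",288,158,80,60,400,300),crop("scene",240,262,50,37,400,300)])
cv2.imwrite("pics/z1.png",np.vstack([a,b]))
c=np.hstack([crop("top",409,262,30,30,400,400),crop("scene",188,243,30,30,400,400)])
cv2.imwrite("pics/z2.png",c)
```

```text
(no output)
```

View pics/z1.png

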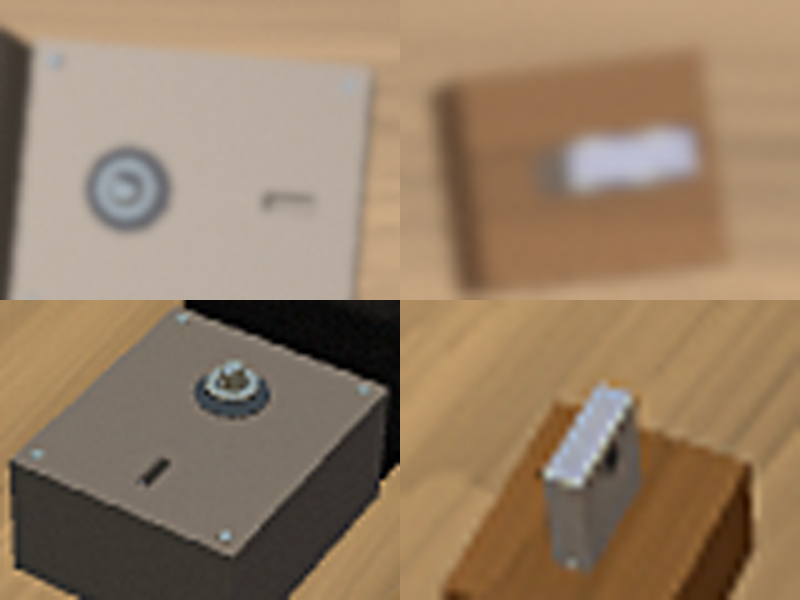

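View pics/z2.png

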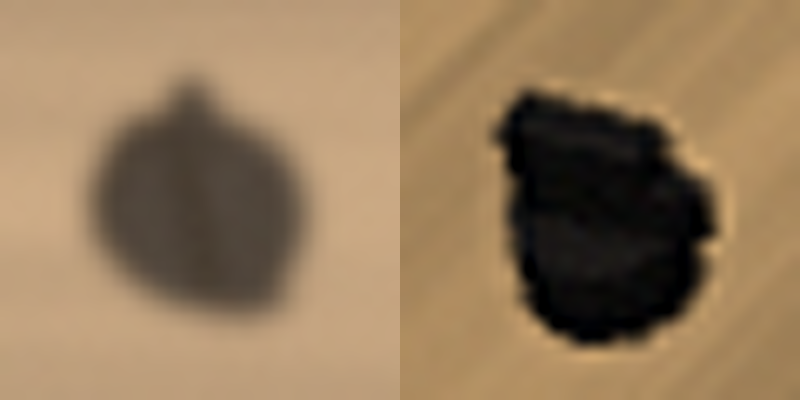

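```bash
cat > fit.py <<'E'
from h import *
from scipy.optimize import minimize
S=8
def T(p,P):
    c,s=np.cos(p[2]),np.sin(p[2]); P=np.atleast_2d(np.array(P,float))
    return np.c_[p[0]+c*P[:,0]-s*P[:,1],p[1]+s*P[:,0]+c*P[:,1],P[:,2]]
def box(x0,x1,y0,y1,z0,z1):
    t=[[x0,y0,z1],[x1,y0,z1],[x1,y1,z1],[x0,y1,z1]]; F=[]
    n=[(0,-1),(1,0),(0,1),(-1,0)]
    for i in range(4):
        a,b=t[i],t[(i+1)%4]; F.append((np.array([a,b,[b[0],b[1],z0],[a[0],a[1],z0]],float),n[i]))
    return F+[(np.array(t,float),None)]
def disc(x,y,z,r): a=np.linspace(0,2*np.pi,40,endpoint=False); return np.c_[x+r*np.cos(a),y+r*np.sin(a),0*a+z]
def resid(n,img,polys,win):
    u0,v0,w,h=win; lab=np.zeros((h*S,w*S),np.uint8)
    for i,P in enumerate(polys):
        q=(proj(n,P)-[u0-.5,v0-.5])*S-.5
        q=cv2.convexHull(q.astype(np.float32))[:,0]
        cv2.fillConvexPoly(lab,np.round(q*16).astype(np.int32),i+1,shift=4)
    M=[]
    for i in range(len(polys)+1):
        m=cv2.resize((lab==i).astype(np.float32),(w,h),interpolation=cv2.INTER_AREA)
        if m.sum()>.5: M.append(cv2.GaussianBlur(m,(0,0),.6).ravel())
    M=np.array(M).T; Y=img[v0:v0+h,u0:u0+w].reshape(-1,3)
    c=np.linalg.lstsq(M,Y,rcond=None)[0]; return ((Y-M@c)**2).mean()
def vis(n,p,F):
    o=ray(n,[320,200])[0]; out=[]
    for P,nn in F:
        W=T(p,P)
        if nn is not None:
            N=T([0,0,p[2]],[[nn[0],nn[1],0]])[0]
            if (o-W[0])@N<=0: continue
        out.append(W)
    return out
def fit(A,model,p0,cams,step,pad=7):
    win={}
    for n in cams:
        q=np.vstack([proj(n,P) for P in model(n,p0)]); a=np.floor(q.min(0)).astype(int)-pad; b=np.ceil(q.max(0)).astype(int)+pad
        win[n]=(*a,*(b-a))
    f=lambda p:sum(resid(n,A[n],model(n,p),win[n]) for n in cams)
    p=np.array(p0,float)
    for k in (1,.4):
        sim=np.vstack([p]+[p+k*np.eye(len(p))[i]*step[i] for i in range(len(p))])
        r=minimize(f,p,method="Nelder-Mead",options=dict(initial_simplex=sim,maxiter=220,xatol=2e-5,fatol=1e-3)); p=r.x
    return p,r.fun
def printer(n,p):
    L=vis(n,p,box(-.08,.08,.095,.21,0,.145))+vis(n,p,[f for f in box(-.08,.08,-.095,.095,0,.09) if f[1]!=(0,1)])
    if n=="scene": L=L[-3:] # deck only
    x,y=p[3],p[4]
    L.append(T(p,[[x+a,y+b,.09] for a,b in((-.00375,-.01325),(.00375,-.01325),(.00375,.01325),(-.00375,.01325))]))
    L.append(np.vstack([T(p,disc(x,y+.09,.1,.017)),T(p,disc(x,y+.09,.09,.017))]))
    L.append(np.vstack([T(p,disc(x,y+.09,.1115,.007)),T(p,disc(x,y+.09,.1,.008))]))
    return L
def stand(n,p):
    q=[p[0],p[1],p[2]]
    return vis(n,q,box(-.035,.035,-.04,.04,0,.045))+vis(n,q,box(-.007,.007,-.02,.02,.045,.09))
def knob(n,p):
    L=[np.vstack([T(p,disc(0,0,0,.0195)),T(p,disc(0,0,.022,.0195))])]
    N=np.vstack([T(p,[[.017,s*.005,z],[.027,s*.0005,z]]) for s in(-1,1) for z in(.022,.036)])
    B=np.vstack([T(p,P) for P,_ in box(-.017,.017,-.006,.006,.022,.048)])
    return L+[N,B]
E
cat > f1.py <<'E'
from fit import *
np.set_printoptions(precision=4,suppress=True)
A=dict(np.load("avg.npz"))
for nm,m,p0,st in(("printer",printer,[.561,.1108,-.06,0,-.045],[.006,.006,.05,.005,.005]),
  ("stand",stand,[.595,-.301,.1],[.006,.006,.08]),("knob",knob,[.38,-.29,.25],[.006,.006,.2])):
    for c in(("scene","top"),("scene",),("top",)): print(nm,c,*fit(A,m,p0,c,st))
E
python3 f1.py
```

```text
Traceback (most recent call last):
  File "f1.py", line 6, in <module>
    for c in(("scene","top"),("scene",),("top",)): print(nm,c,*fit(A,m,p0,c,st))
                                                               ~~~^^^^^^^^^^^^^
  File "fit.py", line 44, in fit
    r=minimize(f,p,method="Nelder-Mead",options=dict(initial_simplex=sim,maxiter=220,xatol=2e-5,fatol=1e-3)); p=r.x
  File "fit.py", line 40, in <lambda>
    f=lambda p:sum(resid(n,A[n],model(n,p),win[n]) for n in cams)
               ~~~^^^^^^^^^^^^^^^^^^^^^^^^^^^^^^^^^^^^^^^^^^^^^^^
  File "fit.py", line 40, in <genexpr>
    f=lambda p:sum(resid(n,A[n],model(n,p),win[n]) for n in cams)
                                ~~~~~^^^^^
  File "fit.py", line 47, in printer
    L=vis(n,p,box(-.08,.08,.095,.21,0,.145))+vis(n,p,[f for f in box(-.08,.08,-.095,.095,0,.09) if f[1]!=(0,1)])
      ~~~^^^^^^^^^^^^^^^^^^^^^^^^^^^^^^^^^^^
  File "fit.py", line 27, in vis
    o=ray(n,[320,200])[0]; out=[]
      ~~~^^^^^^^^^^^^^
  File "h.py", line 10, in ray
    c,f,R,t=cam(n); d=(np.array(uv,float)-[c["cx"],c["cy"]])/f; s=d.copy()
            ~~~^^^
  File "h.py", line 4, in cam
    c=get_calibration(n); f=200/np.tan(np.radians(c["vertical_fov"]/2))
ValueError: time passes only in moves, steps and waits
```

```bash
sed -i 's/^def cam(n):/from functools import lru_cache\n@lru_cache\ndef cam(n):/' h.py; time python3 f1.py
```

```text
printer ('scene', 'top') [ 0.5615  0.1138 -0.073   0.0072 -0.063 ] 2020.1201528576926
printer ('scene',) [ 0.5611  0.1146 -0.0733  0.0003 -0.0661] 1436.9496977240976
printer ('top',) [ 0.5627  0.1133 -0.0678  0.0024 -0.0512] 580.1299629829608
stand ('scene', 'top') [ 0.6007 -0.3028  0.1441] 135.68073817931946
stand ('scene',) [ 0.6002 -0.3022  0.1482] 81.35876533795108
stand ('top',) [ 0.6022 -0.3031  0.1484] 37.35589267616006
knob ('scene', 'top') [ 0.3777 -0.2846  0.1704] 176.64931460266263
knob ('scene',) [ 0.3765 -0.2839  0.1817] 103.156170875568
knob ('top',) [ 0.3794 -0.2848  0.1939] 34.731087162775765
real	0m26.597s
user	0m50.900s
sys	0m0.169s
```

```bash
cat > f2.py <<'E'
from fit import *
np.set_printoptions(precision=4,suppress=True)
A=dict(np.load("avg.npz"))
def ds(p,n): # local: slot mouth on deck
    return [T(p,[[a,b,.09] for a,b in((-.00375,-.01325),(.00375,-.01325),(.00375,.01325),(-.00375,.01325))])]
def sh(n,p):
    q=[p[0],p[1],0]
    return [np.vstack([T(q,disc(0,0,.1,.017)),T(q,disc(0,0,.09,.017))]),T(q,disc(0,0,.1,.0095)),np.vstack([T(q,disc(0,0,.1115,.006)),T(q,disc(0,0,.109,.008)),T(q,disc(0,0,.1,.008))])]
for c in(("scene","top"),("scene",),("top",)):
    p,r=fit(A,lambda n,p:ds([p[0],p[1],-.07],n),[.556,.062],c,[.004,.004],pad=4); print("slot",c,p,r)
    p2,r=fit(A,lambda n,p:ds(p,n),[.556,.062,-.07],c,[.004,.004,.05],pad=4); print("slotyaw",c,p2,r)
    s,r=fit(A,sh,[.56,.15],c,[.004,.004],pad=4); print("shaft",c,s,r,"d",np.linalg.norm(s-p),"yaw",np.arctan2(-(s-p)[0],(s-p)[1]))
for n,u in(("scene",(319.8,193.1)),("top",(293.2,207.2)),("scene",(318.5,192)),("top",(295,205.2))): print(onz(n,u,.09))
for n,u in(("scene",(339,170.8)),("top",(258.2,200.3))): print("sh",onz(n,u,.1115))
E
python3 f2.py
```

```text
slot ('scene', 'top') [0.5584 0.058 ] 90.4550263709726
slotyaw ('scene', 'top') [ 0.5585  0.0584 -0.0586] 88.53082474879743
shaft ('scene', 'top') [0.5599 0.1507] 1149.0810348392997 d 0.09265867867254278 yaw -0.01606754166436381
slot ('scene',) [0.5578 0.0581] 20.75060396425608
slotyaw ('scene',) [ 0.5578  0.0581 -0.0605] 20.802020924818844
shaft ('scene',) [0.5573 0.1573] 667.0037986092634 d 0.0991461203280137 yaw 0.005684126940808214
slot ('top',) [0.5617 0.0579] 20.12866659960478
slotyaw ('top',) [0.5615 0.0581 0.027 ] 15.92284494239095
shaft ('top',) [0.5588 0.143 ] 420.2155861557495 d 0.08513379432184426 yaw 0.03401512793125143
[0.5639 0.055  0.09  ]
[0.554  0.0594 0.09  ]
[0.5579 0.0575 0.09  ]
[0.5591 0.0551 0.09  ]
sh [0.5758 0.1566 0.1115]
sh [0.5682 0.1438 0.1115]
```

Run:
```python
from fit import *
np.set_printoptions(precision=4,suppress=True)
A=dict(np.load("avg.npz"))
o=[]
for n,u,v in(("top",249,192),("scene",324,163)):
    s=20; c=A[n][v:v+s,u:u+s]; c=(c-c.min())/(c.max()-c.min())*255
    c=cv2.resize(c.astype(np.uint8),(400,400),interpolation=cv2.INTER_CUBIC)
    b=c.copy()
    p=np.array([.5588,.0578]); y=-.07; C=np.array([p[0]-np.sin(y)*.09,p[1]+np.cos(y)*.09])
    if n=="top":C=C+[.001,-.0005]
    else:C=C-[.001,-.0005]
    for P,col in((disc(*C,.1,.017),(0,0,255)),(disc(*C,.1115,.008),(0,255,0)),(disc(*C,.1,.008),(255,0,0))):
        q=((proj(n,P)-[u-.5,v-.5])*20).round().astype(int); cv2.polylines(b,[q],True,col,1)
    o.append(np.vstack([c,b])[:,:])
a=np.hstack([o[0],o[1]]); cv2.imwrite("pics/z3.png",cv2.resize(a,(600,600),interpolation=cv2.INTER_AREA))
```

```text
(no output)
```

View pics/z3.png

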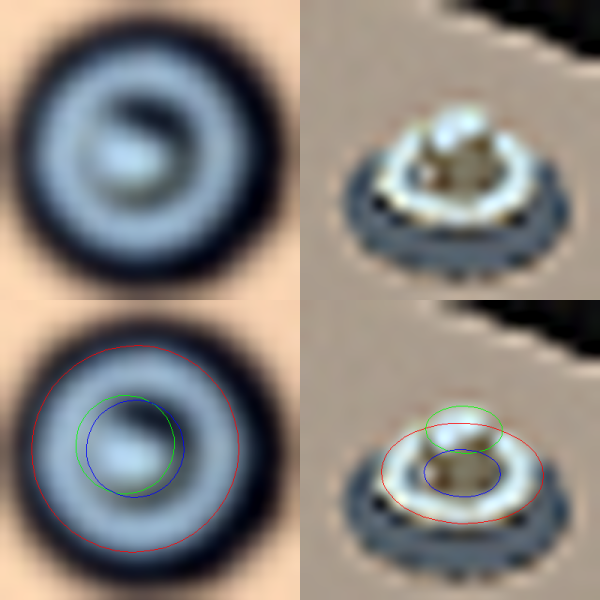

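```bash
cat > f3.py <<'E'
from fit import *
np.set_printoptions(precision=4,suppress=True)
A=dict(np.load("avg.npz"))
def D(r,z,f=.0035):
    a=np.linspace(0,2*np.pi,72,endpoint=False); return np.c_[np.minimum(r*np.cos(a),f),r*np.sin(a),0*a+z]
def shaft(n,p,f=.0035):
    R=p[3]; b=T(p,D(.008,.1)); m=T(p,D(.008,.109)); t=T(p,D(.006,.1115))
    L=[np.vstack([T(p,disc(0,0,.09,R)),T(p,disc(0,0,.095,R))]),T(p,disc(0,0,.1,.017)),T(p,disc(0,0,.1,.0095)),np.vstack([b,m,t])]
    w=(.008**2-f**2)**.5; o=ray(n,[320,200])[0]
    if (o-np.array([p[0],p[1],.1]))@T([0,0,p[2]],[[1,0,0]])[0]>f: L.append(T(p,[[f,-w,.1],[f,w,.1],[f,w,.109],[f,-w,.109]]))
    return L+[t]
for c in(("scene",),("top",),("scene","top")):
    res=[]
    for y in np.radians(range(-180,180,30)):
        p,r=fit(A,shaft,[.5645,.1475,y,.022],c,[.002,.002,.25,.002],pad=4); res.append((r,np.degrees(p[2])%360-360,p))
    res.sort(key=lambda e:e[0]); print(c,*[(round(r,1),round(y,1),p) for r,y,p in res[:4]],sep="\n")
E
time python3 f3.py
```

```text
('scene',)
(np.float64(208.5), np.float64(-21.2), array([ 0.5632,  0.1478, -0.3697,  0.0229]))
(np.float64(211.0), np.float64(-4.3), array([ 0.5633,  0.1479, -0.0744,  0.0231]))
(np.float64(211.8), np.float64(-42.4), array([ 0.5631,  0.1478, -0.7394,  0.0232]))
(np.float64(214.1), np.float64(-205.3), array([0.5628, 0.1482, 2.7001, 0.0232]))
('top',)
(np.float64(11.4), np.float64(-29.9), array([ 0.5655,  0.1458, -0.5216,  0.0236]))
(np.float64(11.6), np.float64(-29.7), array([ 0.5654,  0.1459, -0.5182,  0.0236]))
(np.float64(11.6), np.float64(-31.4), array([ 0.5655,  0.1459, -0.5473,  0.0237]))
(np.float64(11.8), np.float64(-32.0), array([ 0.5655,  0.1458, -0.5589,  0.0237]))
('scene', 'top')
(np.float64(286.4), np.float64(-26.8), array([ 0.5645,  0.1464, -0.4676,  0.0232]))
(np.float64(289.1), np.float64(-359.8), array([0.5644, 0.1466, 0.0035, 0.0233]))
(np.float64(289.3), np.float64(-47.7), array([ 0.5644,  0.1463, -0.8334,  0.0232]))
(np.float64(297.3), np.float64(-69.1), array([ 0.5643,  0.1463, -1.2061,  0.0231]))
real	0m51.484s
user	0m51.600s
sys	0m0.150s
```

Run:
```python
from h import *
np.set_printoptions(precision=4,suppress=True)
g=[.601,-.3027]
print("cands",robot.ik([*g,.057],[180,0,98.4]),robot.ik([*g,.057],[180,0,-81.6]))
print(robot.ik([.5585,.058,.102],[180,0,86]),robot.ik([.3785,-.2843,.025],[180,0,10.3]),robot.ik([.3785,-.2843,.025],[180,0,-169.7]),robot.ik([.5645,.147,.12],[180,0,-30]),robot.ik([.5645,.147,.12],[180,0,150]))
fingers.set_gripper(.06)
robot.move_pose([*g,.17],[180,0,98.4]); print(robot.get_time())
robot.line_to([*g,.057],vel=.15,guard=12)
print(robot.get_tool_pos(),robot.get_ft_force())
fingers.set_gripper(0.0); print(robot.get_gripper_width(),robot.get_gripper_force(),robot.get_ft_force())
robot.line_to([*g,.15],vel=.12); print(robot.get_gripper_width(),robot.get_ft_force(),robot.get_time())
robot.move_pose([.5585,.058,.145],[180,0,86]); print(robot.get_tool_pos(),robot.get_time())
A={n:np.mean([grab_frame(n).astype(float) for _ in range(6)],0) for n in("scene","top")}
np.savez("avg2.npz",**A)
def crop(n,u,v,w,h,W,H): return cv2.resize(A[n][v:v+h,u:u+w].clip(0,255).astype(np.uint8),(W,H),interpolation=cv2.INTER_CUBIC)
cv2.imwrite("pics/z4.png",np.hstack([crop("top",250,160,90,90,400,400),crop("scene",288,140,80,80,400,400)]))
```

```text
cands [-37.8367  20.7723   4.2969  73.5246   0.      43.7633] [ -37.8367   20.7723    4.2969   73.5246    0.     -136.2367]
[ -7.4158   0.2162 -13.8228  75.961    0.      86.5842] [-52.8001 -12.6645 -34.0324  68.6321   0.     116.8999] [-52.8001 -12.6645 -34.0324  68.6321   0.     -63.1001] [   1.7593    3.5615   -8.5223   77.9162    0.     -148.2407] [ 1.7593  3.5615 -8.5223 77.9162  0.     31.7593]
5.9833
[ 0.6016 -0.3031  0.0583] [-0.5483 -0.8546  0.4494]
0.013328237915989154 59.075254797935486 [-1.4406  0.6599  5.0234]
0.013221342282397144 [-0.568  -0.0266 -1.0722] 8.2917
[0.5589 0.0572 0.145 ] 9.65
```

View pics/z4.png

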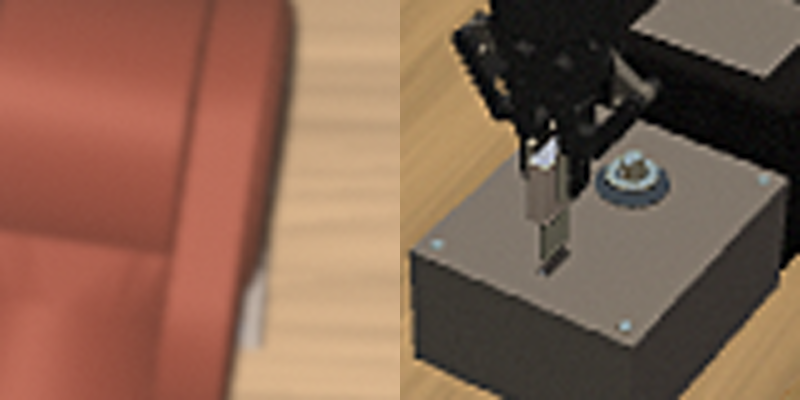

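```bash
cat > f4.py <<'E'
from fit import *
np.set_printoptions(precision=4,suppress=True)
A=dict(np.load("avg2.npz"))
def gz(n,p):
    q=[p[0],p[1],-.07]; z=.1317; s=[.5578,.0581,-.065]
    sl=[T(s,[[a,b,.09] for a,b in((-.00375,-.01325),(.00375,-.01325),(.00375,.01325),(-.00375,.01325))])]
    return sl+vis(n,q,box(-.0025,.0025,-.012,.012,z-.035,z))+vis(n,q,box(-.007,.007,-.02,.02,z,z+.010))
class W: pass
p,r=fit(A,gz,[.5585,.058],("scene",),[.003,.003],pad=1); print(p,r)
p,r=fit(A,gz,[.5605,.061],("scene",),[.003,.003],pad=1); print(p,r)
E
python3 f4.py; python3 -c "
from h import *
print(robot.get_tool_pos(),robot.get_tcp_rot(),robot.get_ft_force())"
```

```text
[0.5562 0.087 ] 375.29560880288403
[0.5542 0.0719] 441.5267975925076
[0.55850878 0.05796152 0.14498811] [-1.79998642e+02  1.01993179e-03  8.59974427e+01] [-1.24877193  0.2325862  -1.74475497]
```

Run:
```python
from h import *
np.set_printoptions(precision=4,suppress=True)
c=np.array([.5585,.058]); ux=np.array([np.cos(-.07),np.sin(-.07)]); uy=np.array([-ux[1],ux[0]])
for a,b in [(0,0),(0,1.5),(0,-1.5),(1.2,0),(-1.2,0),(1.2,1.5),(1.2,-1.5),(-1.2,1.5),(-1.2,-1.5)]:
    p=c+ux*a/1e3+uy*b/1e3
    robot.line_to([*p,.143],vel=.05)
    hit=robot.line_to([*p,.1015],vel=.04,guard=7)
    z=robot.get_tool_pos(); print(a,b,hit,z,robot.get_ft_force(),robot.get_torque(),robot.get_time())
    if z[2]<.125: break
```

```text
0 0 True [0.5581 0.058  0.1027] [-0.2391  0.4006  4.156 ] [ 0.0138  0.1502 -0.0288] 11.4333
```

Run:
```python
from h import *
np.set_printoptions(precision=4,suppress=True)
fingers.set_gripper(.05)
p=robot.get_tool_pos(); robot.line_to([p[0],p[1],.22],vel=.2); print(robot.get_time(),robot.get_ft_force())
k=[.378,-.2843]
robot.move_pose([*k,.14],[180,0,-169.7]); 
A={n:np.mean([grab_frame(n).astype(float) for _ in range(3)],0) for n in("scene","top")}
robot.line_to([*k,.027],vel=.12,guard=10); print(robot.get_tool_pos(),robot.get_ft_force())
fingers.set_gripper(0.0); print(robot.get_gripper_width(),robot.get_gripper_force(),robot.get_ft_force())
robot.line_to([*k,.12],vel=.1); print(robot.get_gripper_width(),robot.get_ft_force(),robot.get_time())
A2={n:np.mean([grab_frame(n).astype(float) for _ in range(3)],0) for n in("scene","top")}
np.savez("avg3.npz",**A2)
def crop(A,n,u,v,w,h,W,H): return cv2.resize(A[n][v:v+h,u:u+w].clip(0,255).astype(np.uint8),(W,H),interpolation=cv2.INTER_CUBIC)
cv2.imwrite("pics/z5.png",np.hstack([crop(A,"scene",288,140,80,80,400,400),crop(A2,"scene",170,200,60,60,400,400)]))
```

```text
12.6167 [-1.3237  0.2529 -0.2713]
[ 0.3783 -0.2848  0.0278] [-0.0653 -0.5302 -0.3621]
0.010504126009622944 58.89148771762848 [-0.7434 -0.5356  5.2874]
0.010678909192137907 [ 0.1527  0.8148 -0.2634] 17.7583
```

View pics/z5.png

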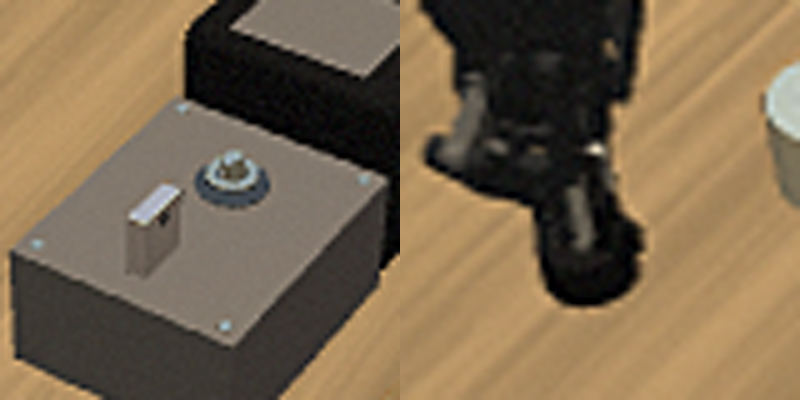

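```bash
cat > ins.py <<'E'
from h import *
import sys
np.set_printoptions(precision=4,suppress=True)
def tries(L,c=np.array([.5646,.1467])):
    for a,b,dy in L:
        y=np.radians(-30+dy); u=np.array([np.cos(y),np.sin(y)]); v=np.array([-u[1],u[0]]); p=c+u*a/1e3+v*b/1e3
        R=[180,0,150+dy]
        robot.line_to([*p,.142],vel=.06,rotation=R); robot.pause(.1)
        hit=robot.line_to([*p,.1295],vel=.03,guard=6)
        z=robot.get_tool_pos(); print(a,b,dy,hit,z,robot.get_ft_force(),robot.get_torque(),robot.get_time())
        if z[2]<.1325: return True
if __name__=="__main__":
    robot.line_to([.378,-.2843,.2],vel=.2)
    robot.move_pose([.5646,.1467,.19],[180,0,150])
    print(robot.get_time())
    tries([(0,0,0),(0,0,10),(0,0,-10)])
E
python3 ins.py
```

```text
20.325
0 0 0 False [0.5646 0.1466 0.1293] [ 0.2644 -0.8673 -1.2749] [-0.2261 -0.2287 -0.01  ] 21.9417
```

Run:
```python
from h import *
np.set_printoptions(precision=4,suppress=True)
p=robot.get_tool_pos()
for z in(.1265,.1245,.1235,.1225,.1215,.1205,.1195):
    hit=robot.line_to([.5646,.1467,z],vel=.02,guard=25); robot.pause(.15)
    f=robot.get_ft_force(); print(z,hit,robot.get_tool_pos(),f,robot.get_torque(),robot.get_gripper_width(),robot.get_time())
    if hit or f[2]>22: break
A={n:np.mean([grab_frame(n).astype(float) for _ in range(3)],0) for n in("scene","top")}
cv2.imwrite("pics/z6.png",cv2.resize(A["scene"][130:220,280:380].clip(0,255).astype(np.uint8),(667,600),interpolation=cv2.INTER_CUBIC))
```

```text
0.1265 False [0.5648 0.1467 0.127 ] [ 0.9001 -0.5405  3.8565] [-0.0865 -0.1474 -0.0021] 0.01055486805765013 22.3917
0.1245 False [0.5648 0.1468 0.125 ] [-0.828  -0.0345  6.012 ] [-0.0876 -0.1014  0.0177] 0.010821630087096325 22.7917
0.1235 False [0.5649 0.1467 0.1241] [-0.537   0.6641  6.0822] [-0.0761  0.0767 -0.0143] 0.010711990764477694 23.1917
0.1225 False [0.5648 0.1468 0.1232] [-1.1642 -0.8529  7.4648] [-0.0963  0.1558  0.0076] 0.010862743220517583 23.5917
0.1215 False [0.5649 0.1468 0.1225] [-2.2028 -0.0615 10.4068] [-0.0758  0.4027  0.0094] 0.010671348983114412 23.9917
0.1205 False [0.565  0.1468 0.1225] [-3.6014 -0.6219 16.5573] [-0.1966  1.0799 -0.0015] 0.011148530333873677 24.3917
0.1195 False [0.5651 0.1468 0.1224] [-7.5812 -0.2779 23.4551] [-0.2932  1.7697  0.0088] 0.010846893051876421 24.7917
```

View pics/z6.png

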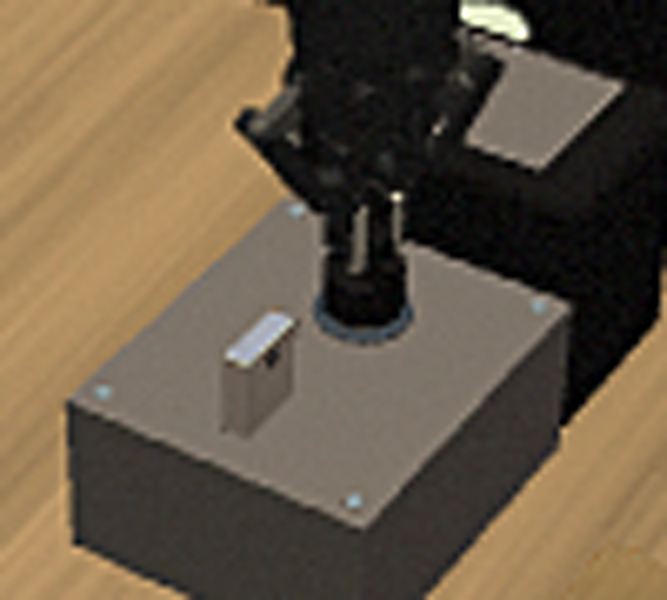

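The picture shows the knob seated on the washer ring at about (365, 300) and the gauge standing in the slot at about (260, 375). The hard stop came at TCP z = 0.1224, against 0.1225 expected, with about 23 N of push.

```bash
python3 -c "
from h import *
print(robot.get_ft_force(),robot.get_tool_pos()); print(robot.job_done())"
```

```text
[-8.12995909 -1.21360245 22.75256746] [0.56508219 0.14681146 0.12243002]
the job is handed in; nothing more can be done
None
```

I handed the job in with the gauge standing in the slot, its shoulder on the deck, and the knob fully home on the D-shaft, still held and pressed down with about 23 N.

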